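# Raise the bottle holder one hole and load it

## Robot

A 6-joint arm with a two-finger parallel gripper is mounted at the origin on the work surface. World frame = base frame: x ahead of the robot, y to its left, z up, the work surface at z = 0. Lengths are in mm, angles in rad, forces in N, time in s.
With the tool pointing down it reaches from about 275 to 1000 mm from the base axis. Payload 8.4 kg.
Tool frame: the origin (TCP) lies at the very end of the fingers, on their centre line; the grasp point (between the pads) lies 19 mm behind it; z points along the fingers, x is the direction in which the jaws open and shut, and the axes are right-handed (so a half turn about z gives the same grasp; the last joint's range is limited). The gripper opens to 85 mm and grips with 20 to 120 N. Pads are 22 mm wide; open, the fingers measure 114 mm over their backs; the gripper's body (76 mm by 85 mm) begins 54 mm behind the grasp point. The pads swing forward as they close: fully open they stand 13 mm farther back than shut.
Start: joints at [-1.276, 0.353, 1.633, -0, 1.155, -0.002], TCP at [182.787, -597.676, 231.281] pointing down, gripper open.
Joint ranges: [-2.63, 2.63], [-0.92, 2.1], [0.06, 2.66], [-1.3, 4.44], [0, 2.69], [-3.02, 3.02]. Speed limits (rad/s): [2.22, 2.22, 2.79, 3.14, 3.14, 3.14].

## Interface

Orientations are given as [roll, pitch, yaw] about the fixed x, y, z axes, in that order (R = Rz(yaw) Ry(pitch) Rx(roll)).
In Python, from rig import r gives the robot as it stands. The module is installed in compiled form; this text tells all that it offers.
- The arm moves only by the tool apply_moves, never from a script. Its argument "targets" is a list that holds one entry, the list of rows, each a list of 7 numbers: the gripper's target within -1 to 1 (fully open at 1, half-way at 0, shut at -1), then the shift along the tool's x, y, z in cm, then the turn, a rotation vector about the tool's x, y, z in degrees. A call has 1 to 8 rows; each row is the pose to reach, as a shift and turn from the pose measured when the call began, along the tool's axes at that moment; what a row does not reach only later rows make up. A row lasts 1/10 s, in which the tool goes at most 50 mm and 8.59 degrees, less where a joint would pass 70% of its speed; a pose out of reach is approached as far as the arm can. A call with a gripper value outside its range is refused whole. The fingers move at their own pace and stop on an object; "newtons" is the grip in N (left out, the last holds). Time passes only in rows, so rows that repeat a pose let the fingers close. It gives the time, the measured TCP pose, the force and the opening at its end, in the units of the state.
- r.sense(): the state, without advancing time (a new reading comes with each control period).
- r.grab_frame(name): name is "scene" or "side" or "wrist"; returns a dict with "pixels" (400x640x3 uint8, red, green, blue), "fov_y" (degrees; the focal length in pixels is half the picture's height over the tangent of half this angle, whatever the lens; pixels are square), "cx", "cy" (the principal point, pixels), "R" (3x3) and "t" (3): a world point X has camera coordinates R X + t; the wrist camera has in their place "mount" (4x4, takes a point from camera to tool coordinates, whose origin is the TCP and whose axes are the tool frame's). Camera axes: x right, y down, z forward; pixel columns grow to the right and rows downward; lengths in mm; the calibration is good to about 2 mm. A picture is of the moment at which its call begins: read the wrist's pose just before it. There is no depth.
- r.sign_off(): hands the job in, once; it reports no verdict.
The state is a dict: "clock": time; "qpos": joint angles; "qvel": joint speeds; "joint_efforts": joint torques, N m; "eef_pos": TCP position; "tcp_rot": TCP orientation; "contact_force": force on the tool from outside, world axes, zero at the start; "wrist_torque": the same for the moment, N m; "opening": opening from 0.0 (shut) to 1.0 (fully open).
Only numpy, scipy, OpenCV 4.12 (cv2) and the standard library are available. Lean on these libraries where they do the work, as an engineer would, in place of code of your own. Each camera call takes 0.05 s, during which the arm holds its last target. There are 200 camera calls.

## Task

Raise the bottle holder on its telescoping post until the sprung button pops out through the first hole it comes to, feeling for the stop so that the button is not strained, and let go so that the post rests locked on its button. Then stand the blue-capped bottle upright in the holder's cup, setting it down gently. Leave everything else where it is.

Things in the scene. Friction and masses are not known exactly. Their poses are not given: they have to be found in the camera images.
- stand: Base of the bottle holder: dark steel plate 150 x 110 x 14 mm, fixed. Origin under its centre, on the post's axis; z up; own +x is the side of the outer tube with the holes, the cup hangs out to own -y. The post's red sprung button (10 mm square) starts hidden in the tube, pushing on its wall with 4 N, and pops out 4 mm proud. Lifting on against the popped button strains it; it stands up to 20 N.
- sleeve: Outer square steel tube, 32 mm wide, top about 122 mm above the table, fixed upright on the base; same origin and axes as stand. Its +x wall has two holes 12 mm high, centres 40 mm apart, the first nominally centred 63 mm above the table (button centre: 25 mm with the post down). Not exact: in each stand both holes sit up to 16 mm higher or lower.
- post (a joint): How far the inner post (22 mm square tube, with handle and cup 0.32 to 0.48 kg) has been raised, m: 0 = fully down, where it starts; 0.1 = top end. Slides straight up and down with about 1 N of friction in all plus 60 N per m/s; sinks slowly back if let go unlocked. Its button pops through the first hole when raised about 38 mm (22 to 54), then locks it both ways with 2 mm of play.
- handle (a point): Grip point in the blue upright handle on top of the post, on the post's axis, 176 mm above the table when the post is down. The handle is 16 mm thick along the stand's own x, 40 mm long along its y, and reaches from 26 mm below to 20 mm above this point. Moves up with the post; same axes as the stand.
- cup_floor (a point): Centre of the inside floor of the steel cup, 85 mm from the post's axis to the stand's own -y, 140 mm above the table when the post is down. Cup: 58 mm inner and 64 mm outer diameter, floor 4 mm thick, rim 24 mm above this floor. Moves up with the post; same axes as the stand.
- bottle: The wanted bottle: white, 50 mm diameter, with blue cap and blue band, about 0.22 kg. Origin at the centre of its underside, z up along it. The straight side reaches up to 84 mm, the 28 mm wide cap from 94 to 112 mm. Loose on the table, standing upright.
- bottle_o: Same bottle with orange cap and band; leave alone. Origin at the centre of its underside.
- bottle_g: Same bottle with green cap and band; leave alone. Origin at the centre of its underside.
- pulp_bowl: Grey-brown pulp bowl, 124 mm diameter, 55 mm high; leave alone. Origin at the centre of its underside.
- tape_roll: White tape roll, 84 mm diameter, 22 mm high; leave alone. Origin at the centre of its underside.
There are look-alikes about, which are no part of the job. There is more than one size of the stand; the one meant has the size given above.

How it is judged (in metres and radians):
On the way, in this order (a step that is already met when the one before it is completed fails the run):
1. the post is raised 18 to 58 mm, let go and stays there, locked by its button (value of joint post between 0.018 and 0.058 m and contact force between the fingers and stand below 0.3 N and velocity of joint post between -0.004 and 0.004 m/s), for 0.3 s.
2. the blue-capped bottle stands in the cup (horizontal distance between bottle and cup_floor below 0.008 m and z of bottle in the frame of cup_floor between -0.004 and 0.005 m and angle between bottle's own z axis and vertical below 0.1 rad), for 0.2 s.
At the end, for the whole second after the job is handed in: The post rests raised by 18 to 58 mm (locked in the first hole); the blue-capped bottle stands in the cup, within 8 mm of its centre, within 5 mm of its floor, less than 0.1 rad off upright, at rest; everything is released (all of step 2 and value of joint post between 0.018 and 0.058 m and contact force between the fingers and stand below 0.3 N and contact force between the fingers and bottle below 0.3 N and linear speed of bottle below 0.02 m/s); the robot touches nothing.
It fails at once if the button is strained against the outer tube with more than 20 N (contact force between stand and sleeve above 20 N).
It fails at once if the bottle is dropped or rammed onto the holder with more than 40 N (contact force between bottle and stand above 40 N).
It fails at once if another bottle, the bowl or the tape roll is moved more than 30 mm (distance of any of bottle_o, bottle_g, pulp_bowl, tape_roll from where it was at the start of the episode above 0.03 m).
It also fails if it takes over 62 s, if anything falls off the work surface, if the arm or the gripper's body presses on something with over 40 N, if the wrist force passes 120 N, or if a joint passes its speed limit or range.

## Working session

There is one attempt and no reset: what is moved stays moved. The work goes in short steps, Python scripts to look and compute and a tool call to move; the robot and the scene stay as the last step left them, time stands still between calls to the robot, and variables do not carry over. Pictures are saved under pics/ and viewed, about 8 in all and at most 12, crops included, and the job is handed in when it is done.

Besides the shell and the picture viewer there is one more tool, called as name(argument=value, ...) on one line, values as JSON. apply_moves: Moves the arm, as the interface text tells. Its arguments: {"type":"object","properties":{"targets":{"type":"array"},"newtons":{"type":"number"}},"required":["targets"]}

```bash
mkdir -p pics
cat > h.py <<'E'
from rig import r
import numpy as np, cv2
from scipy.spatial.transform import Rotation as Ro
def grab(n,fn):
    f=r.grab_frame(n); cv2.imwrite('pics/'+fn,f['pixels'][:,:,::-1]); return f
def foc(f): return 200/np.tan(np.radians(f['fov_y'])/2)
def ray(f,u,v):
    R=np.array(f['R']);t=np.array(f['t']);k=foc(f)
    d=R.T@np.array([(u-f['cx'])/k,(v-f['cy'])/k,1]); return -R.T@t,d
def atz(f,u,v,z):
    o,d=ray(f,u,v); return o+d*(z-o[2])/d[2]
def proj(f,X):
    c=np.array(f['R'])@np.array(X)+np.array(f['t']); return foc(f)*c[:2]/c[2]+[f['cx'],f['cy']]
E
python3 - <<'E'
from h import *
import pickle
a=grab('scene','a.png');b=grab('side','b.png')
pickle.dump((a,b),open('f0.pkl','wb'))
for f in(a,b):print(f['fov_y'],f['cx'],f['cy'],-np.array(f['R']).T@np.array(f['t']))
s=r.sense();print(s)
E
```

```text
46.74554510247124 315.83275033325623 195.8954932392938 [1292.85015733  235.63982384 1046.6655165 ]
46.63639035090819 316.9978891877175 199.42788414172244 [ 392.92279086 1220.85817365  945.03874668]
{'clock': 0.1, 'qpos': array([-1.27642529e+00,  3.53593365e-01,  1.63407439e+00, -9.64525716e-06,
        1.15519906e+00, -2.43202017e-03]), 'qvel': array([ 0.00086652, -0.0003884 , -0.00117868, -0.00079163, -0.00115116,
        0.00132192]), 'joint_efforts': array([-6.98554086e-04, -6.06356764e+01, -3.42819357e+01, -1.82513390e-04,
        3.92617163e-03,  5.72560623e-06]), 'eef_pos': array([ 182.64158652, -597.26148498,  230.62145717]), 'tcp_rot': array([ 3.14158693e+00,  1.27417366e-03, -1.27398938e+00]), 'contact_force': array([0.3847304 , 0.31172809, 0.08936423]), 'wrist_torque': array([ 0.03872797,  0.04378603, -0.01709409]), 'opening': 0.9965134850773957}
```

View pics/a.png

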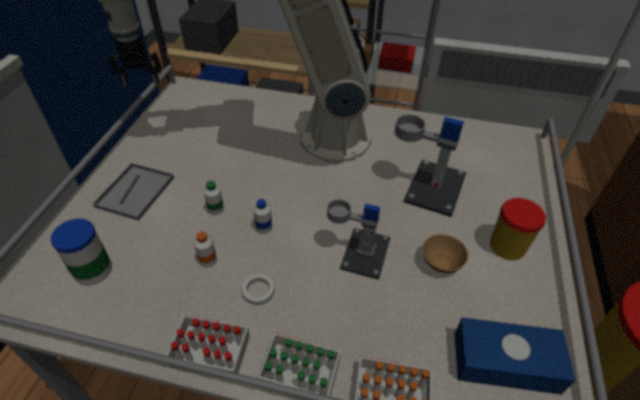

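View pics/b.png

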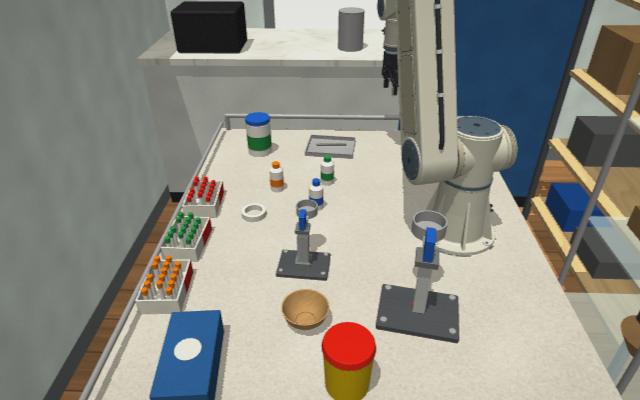

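The scene picture shows two stands: A with its plate at (366,252) and B with its plate at (436,188). The blue-capped bottle is at (262,215), orange at (205,248), green at (213,196). The large blue-lidded jar at (80,250) is a look-alike. I'll measure both plates to pick the stand by size, and enlarge both stands.

Run:
```python
from h import *
import pickle
a,b=pickle.load(open('f0.pkl','rb'))
A=[(355,229),(390,238),(379,276),(342,267)];B=[(419,162),(467,171),(457,213),(405,201)]
A2=[(283,250),(330,252),(330,279),(277,277)];B2=[(383,287),(460,293),(459,339),(377,328)]
for f,q in((a,A),(a,B),(b,A2),(b,B2)):
    P=np.array([atz(f,*p,14)[:2] for p in q]);print(P.mean(0).round(),np.linalg.norm(P-np.roll(P,-1,0),axis=1).round())
for f,p in((a,(263,228)),(b,(316,205))):print('bottle foot',atz(f,*p,0).round())
for f,p in((a,(262,202)),(b,(316,181))):print('bottle captop',atz(f,*p,112).round())
for f,p in((a,(205,235)),(a,(211,184)),(b,(276,165)),(b,(327,159))):print('o,g cap',atz(f,*p,112).round())
print('tape',atz(a,258,288,22).round(),'bowl',atz(a,445,250,55).round())
i=cv2.resize(cv2.imread('pics/a.png')[110:290,310:480],None,fx=2.3,fy=2.3,interpolation=2)
j=cv2.resize(cv2.imread('pics/b.png')[140:350,260:470],None,fx=1.9,fy=1.9,interpolation=2)
h=max(i.shape[0],j.shape[0]);o=np.zeros((h,i.shape[1]+j.shape[1],3),np.uint8);o[:i.shape[0],:i.shape[1]]=i;o[:j.shape[0],i.shape[1]:]=j
cv2.imwrite('pics/c.png',o)
```

```text
[488. 194.] [104. 138. 102. 142.]
[172. 370.] [158. 202. 158. 196.]
[482. 198.] [145. 117. 152. 119.]
[169. 366.] [209. 161. 201. 147.]
bottle foot [ 463. -118.    0.]
bottle foot [ 465. -127.   -0.]
bottle captop [ 462. -113.  112.]
bottle captop [ 463. -109.  112.]
o,g cap [ 611. -219.  112.]
o,g cap [ 430. -278.  112.]
o,g cap [ 612. -212.  112.]
o,g cap [ 430. -262.  112.]
tape [678. -60.  22.] bowl [463. 400.  55.]
```

View pics/c.png

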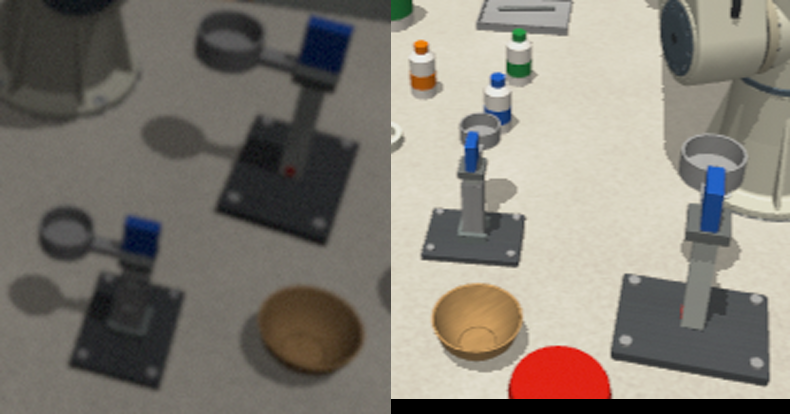

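A's plate measures about 145 x 110 mm and B's about 200 x 155 mm, so A, at about (485,196), is the stand meant. The enlarged crop shows A with its button hidden. The blue-capped bottle is near (463,-115). Next I'll work out A's yaw and handle position and take a wrist view from above it.

```bash
cat >> h.py <<'E'
def tri(*l):
    M=np.zeros((3,3));v=np.zeros(3)
    for f,u,w in l:
        o,d=ray(f,u,w);d=d/np.linalg.norm(d);Q=np.eye(3)-np.outer(d,d);M+=Q;v+=Q@o
    return np.linalg.solve(M,v)
E
python3 - <<'E'
from h import *
import pickle
a,b=pickle.load(open('f0.pkl','rb'))
# crop->full: a: /2.3 + (310,110); b: (x-391)/1.9+260, y/1.9+140
ca=lambda x,y:(310+x/2.3,110+y/2.3); cb=lambda x,y:(260+(x-391)/1.9,140+y/1.9)
print('rim',atz(a,*ca(66,226),164).round(),atz(b,*cb(480,124),164).round(),tri((a,*ca(66,226)),(b,*cb(480,124))).round())
print('handletop',atz(a,*ca(143,222),196).round(),atz(b,*cb(472,134),196).round(),tri((a,*ca(143,222)),(b,*cb(472,134))).round())
for f,q in((a,[(355,229),(390,238),(379,276),(342,267)]),(b,[(283,250),(330,252),(330,279),(277,277)])):
    P=np.array([atz(f,*p,14)[:2] for p in q]);print(P.round())
f=r.grab_frame('wrist');print(f['fov_y'],np.array(f['mount']).round(3))
E
```

```text
rim [482. 107. 164.] [479. 109. 164.] [480. 106. 162.]
handletop [485. 192. 196.] [486. 180. 196.] [487. 191. 201.]
[[413. 148.]
 [422. 251.]
 [560. 239.]
 [555. 138.]]
[[554. 137.]
 [409. 141.]
 [407. 258.]
 [558. 255.]]
64.84334684481193 [[ 1.00000e+00  0.00000e+00  1.00000e-03  9.09000e-01]
 [-1.00000e-03  9.63000e-01  2.70000e-01 -6.92310e+01]
 [-1.00000e-03 -2.70000e-01  9.63000e-01 -1.42473e+02]
 [ 0.00000e+00  0.00000e+00  0.00000e+00  1.00000e+00]]
```

```bash
cat >> h.py <<'E'
def to(x,y,z,yaw):
    s=r.sense();T=Ro.from_euler('xyz',s['tcp_rot']);G=Ro.from_euler('xyz',[np.pi,0,yaw])
    print('pos',s['eef_pos'].round(1),'rpy',s['tcp_rot'].round(4),'F',s['contact_force'].round(2),'op',round(s['opening'],3),'t',round(s['clock'],2))
    print('shift cm',(T.inv().apply(np.array([x,y,z])-s['eef_pos'])/10).round(2),'turn',np.degrees((T.inv()*G).as_rotvec()).round(2))
def wrist(fn):
    s=r.sense();f=grab('wrist',fn);T=np.eye(4);T[:3,:3]=Ro.from_euler('xyz',s['tcp_rot']).as_matrix();T[:3,3]=s['eef_pos']
    C=T@np.array(f['mount']);f['R']=C[:3,:3].T;f['t']=-C[:3,:3].T@C[:3,3];return f
E
python3 -c "
from h import *
to(485,193,310,-.05)"
```

```text
pos [ 182.7 -597.3  230.7] rpy [-3.1416e+00  1.1000e-03 -1.2739e+00] F [0.52 0.87 0.44] op 0.998 t 0.15
shift cm [-66.74 -52.03  -7.86] turn [-4.000e-02  5.000e-02 -7.013e+01]
```

apply_moves(targets=[[[1,-33,-26,-8,0,0,-35],[1,-66.7,-52,-8,0,0,-70],[1,-66.7,-52,-8,0,0,-70],[1,-66.7,-52,-8,0,0,-70],[1,-66.7,-52,-8,0,0,-70],[1,-66.7,-52,-8,0,0,-70],[1,-66.7,-52,-8,0,0,-70],[1,-66.7,-52,-8,0,0,-70]]])

```text
clock: 0.95
eef_pos: [325.0, -224.3, 271.8]
tcp_rot: [-3.141, -0.0, -0.068]
contact_force: [0.8, -0.3, 0.4]
opening: 1.001
```

```bash
python3 -c "
from h import *
to(485,193,310,-.05)"
```

```text
pos [ 325.  -224.3  271.8] rpy [-3.1407 -0.     -0.0684] F [ 0.78 -0.34  0.39] op 1.001 t 0.95
shift cm [ 13.1  -42.73  -3.78] turn [-0.05 -0.   -1.06]
```

apply_moves(targets=[[[1,13.1,-42.7,-3.8,0,0,-1],[1,13.1,-42.7,-3.8,0,0,-1],[1,13.1,-42.7,-3.8,0,0,-1],[1,13.1,-42.7,-3.8,0,0,-1],[1,13.1,-42.7,-3.8,0,0,-1],[1,13.1,-42.7,-3.8,0,0,-1],[1,13.1,-42.7,-3.8,0,0,-1],[1,13.1,-42.7,-3.8,0,0,-1]]])

```text
clock: 1.75
eef_pos: [467.3, 148.3, 306.1]
tcp_rot: [-3.141, -0.0, -0.05]
contact_force: [0.4, -0.2, -0.8]
opening: 0.999
```

apply_moves(targets=[[[1,0,-6.2,0,0,0,0],[1,0,-6.2,0,0,0,0],[1,0,-6.2,0,0,0,0],[1,0,-6.2,0,0,0,0]]])

```text
clock: 2.15
eef_pos: [470.0, 209.6, 305.8]
tcp_rot: [3.141, 0.0, -0.05]
contact_force: [0.2, -0.3, 0.3]
opening: 1.0
```

```bash
python3 -c "
from h import *
import pickle
f=wrist('d.png');pickle.dump(f,open('fd.pkl','wb'))
print(proj(f,[487,192,196]),proj(f,[481,107,164]))
to(485,193,310,-.05)"
```

```text
[339.38515005 211.88047453] [334.25743743 281.50982519]
pos [470.1 209.1 305.9] rpy [ 3.1415e+00  2.0000e-04 -5.0800e-02] F [-0.26  0.04  0.6 ] op 1.0 t 2.2
shift cm [ 1.57  1.53 -0.41] turn [ 0.    0.01 -0.04]
```

View pics/d.png

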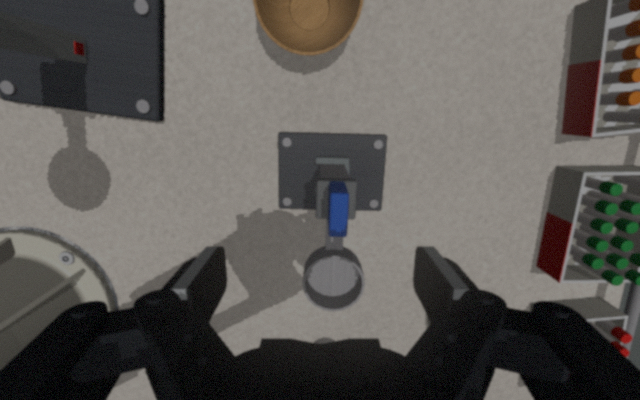

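The wrist view shows the handle as a blue bar at about (339,210) and the cup at (333,277). The plate bolts are at (287,143), (378,145), (287,202) and (375,205). I'll refine from these.

Run:
```python
from h import *
import pickle
f=pickle.load(open('fd.pkl','rb'));im=f['pixels'].astype(int)
B=np.array([atz(f,*p,15)[:2] for p in[(287,143),(378,145),(375,205),(287,202)]]);print(B.round(),B.mean(0))
P=np.array([atz(f,*p,14)[:2] for p in[(279,133),(385,136),(381,210),(280,209)]]);print(P.round(),P.mean(0))
for q in(B,P):
  e=q[[1,2]].mean(0)-q[[0,3]].mean(0);print('yaw',np.arctan2(e[1],e[0]), np.linalg.norm(e))
c=im[170:245,315:360];m=(c[:,:,2]>1.6*c[:,:,0]+20)
for y in range(0,75,4):
  xs=np.where(m[y])[0]
  if len(xs):print(y+170,xs.min()+315,xs.max()+315,c[y,xs[len(xs)//2]])
print('cup rim',atz(f,333,276,164).round(1))
```

```text
[[428. 233.]
 [552. 224.]
 [548. 139.]
 [421. 149.]] [487.08905705 186.43389965]
[[418. 247.]
 [561. 236.]
 [556. 130.]
 [410. 139.]] [486.47463158 188.11003468]
yaw -0.07785368682498552 125.49956807616579
yaw -0.06813028687477832 145.20058535007297
186 341 341 [25 36 62]
194 331 347 [ 40  62 119]
198 330 347 [ 44  70 127]
202 330 347 [ 41  69 127]
206 330 347 [ 41  69 124]
210 329 347 [ 42  73 126]
214 329 346 [ 44  72 127]
218 329 346 [ 43  69 126]
222 329 346 [ 42  69 126]
226 329 345 [ 42  68 123]
230 330 344 [ 42  67 122]
234 331 344 [39 56 91]
cup rim [480.  113.3 164. ]
```

The handle is at about (486.5,190) with yaw about -0.07, and all views agree to a few mm. I'll descend, and profile the +x tube face in the scene image to estimate the height of the first hole.

Run:
```python
from h import *
import pickle
fs=[r.grab_frame('scene') for _ in range(4)];f=fs[0]
im=np.mean([g['pixels'].astype(float) for g in fs],0)
for z in range(0,128,3):
    o=[]
    for dy in(-10,-5,0,5,10):
        u,v=proj(f,[502.5+.07*dy,189+dy,z]);o.append(cv2.getRectSubPix(im.astype(np.float32).mean(2),(1,1),(u,v))[0,0])
    print(z,np.round([u,v]),np.round(o))
to(486.5,190,225,-.07)
```

```text
0 [367. 260.] [38. 39. 36. 38. 37.]
3 [367. 259.] [38. 38. 35. 37. 37.]
6 [367. 258.] [37. 35. 34. 36. 36.]
9 [367. 258.] [35. 34. 34. 36. 35.]
12 [367. 257.] [33. 34. 34. 35. 34.]
15 [367. 256.] [34. 36. 35. 36. 35.]
18 [368. 256.] [38. 39. 39. 41. 40.]
21 [368. 255.] [46. 45. 46. 47. 48.]
24 [368. 254.] [53. 52. 53. 53. 54.]
27 [368. 254.] [58. 56. 57. 58. 57.]
30 [368. 253.] [57. 56. 56. 56. 57.]
33 [368. 252.] [53. 55. 53. 53. 53.]
36 [368. 252.] [50. 50. 49. 49. 50.]
39 [368. 251.] [47. 47. 45. 47. 48.]
42 [368. 250.] [45. 45. 45. 45. 46.]
45 [368. 250.] [44. 44. 45. 44. 45.]
48 [369. 249.] [45. 44. 44. 44. 45.]
51 [369. 248.] [45. 44. 44. 45. 46.]
54 [369. 248.] [45. 46. 45. 44. 46.]
57 [369. 247.] [45. 46. 46. 45. 45.]
60 [369. 246.] [45. 47. 48. 46. 46.]
63 [369. 245.] [45. 51. 52. 48. 48.]
66 [369. 245.] [45. 54. 56. 52. 49.]
69 [369. 244.] [45. 54. 57. 52. 47.]
72 [369. 243.] [44. 51. 56. 51. 47.]
75 [369. 243.] [43. 50. 54. 49. 46.]
78 [370. 242.] [42. 48. 49. 47. 46.]
81 [370. 241.] [44. 47. 47. 46. 45.]
84 [370. 241.] [45. 45. 45. 44. 45.]
87 [370. 240.] [45. 45. 43. 43. 45.]
90 [370. 239.] [44. 45. 45. 42. 45.]
93 [370. 238.] [45. 44. 44. 44. 45.]
96 [370. 238.] [45. 44. 44. 45. 45.]
99 [370. 237.] [43. 45. 45. 45. 44.]
102 [370. 236.] [43. 46. 47. 46. 44.]
105 [370. 236.] [44. 45. 49. 47. 44.]
108 [371. 235.] [44. 48. 51. 50. 44.]
111 [371. 234.] [44. 49. 52. 50. 43.]
114 [371. 233.] [43. 47. 50. 48. 42.]
117 [371. 233.] [43. 45. 48. 47. 42.]
120 [371. 232.] [44. 45. 46. 46. 44.]
123 [371. 231.] [49. 46. 48. 47. 48.]
126 [371. 230.] [54. 50. 50. 49. 49.]
pos [470.5 209.1 306.3] rpy [-3.1409e+00 -5.0000e-04 -5.2100e-02] F [0.07 0.4  0.27] op 0.996 t 2.4
shift cm [1.69 1.83 8.13] turn [-0.04 -0.03  1.03]
```

The tube shows two spots at about z = 70 and 111, which is the 40 mm spacing, so I expect the pop near 45 mm of raise. Approaching now.

apply_moves(targets=[[[1,1.7,1.8,4,0,0,1],[1,1.7,1.8,8.1,0,0,1],[1,1.7,1.8,8.1,0,0,1],[1,1.7,1.8,8.1,0,0,1],[0.2,1.7,1.8,8.1,0,0,1],[0.2,1.7,1.8,8.1,0,0,1]]])

```text
clock: 3.0
eef_pos: [487.6, 190.8, 227.4]
tcp_rot: [-3.139, -0.004, -0.069]
contact_force: [-0.1, -0.3, -0.9]
opening: 0.691
```

Run:
```python
from h import *
f=wrist('e.png')
for p in([486.5,190,196],[480.5,105,164]):print(proj(f,p))
to(486.5,190,160,-.07)
```

```text
[315.64827438 228.85345387]
[316.17853607 318.08709445]
pos [487.4 190.8 227.1] rpy [-3.1396 -0.0032 -0.0693] F [-0.82  0.2   0.11] op 0.61 t 3.05
shift cm [-0.11  0.1   6.71] turn [-0.12 -0.18  0.04]
```

View pics/e.png

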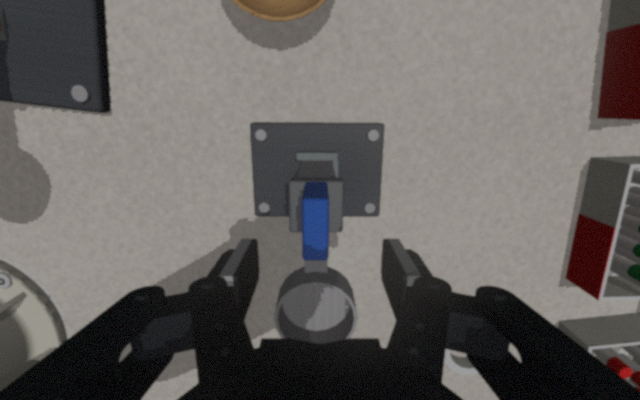

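The view shows the handle centred between the jaws at (315,222) and the plate edges level, so the yaw is right. The handle sits a little more to +y, at about y = 193. Descending and gripping lightly.

apply_moves(targets=[[[0.2,-0.1,-0.2,3.5,0,0,0],[0.2,-0.1,-0.2,6.7,0,0,0],[0.2,-0.1,-0.2,6.7,0,0,0],[-1,-0.1,-0.2,6.7,0,0,0],[-1,-0.1,-0.2,6.7,0,0,0],[-1,-0.1,-0.2,6.7,0,0,0],[-1,-0.1,-0.2,6.7,0,0,0],[-1,-0.1,-0.2,6.7,0,0,0]]], newtons=25)

```text
clock: 3.85
eef_pos: [485.3, 193.5, 161.9]
tcp_rot: [-3.139, -0.001, -0.07]
contact_force: [-11.7, 2.1, 10.0]
opening: 0.182
```

apply_moves(targets=[[[-1,0,0,0,0,0,0],[-1,0,0,0,0,0,0],[-1,0,0,0,0,0,0]]])

```text
clock: 4.15
eef_pos: [485.3, 193.6, 162.5]
tcp_rot: [-3.138, -0.001, -0.07]
contact_force: [-3.2, -0.7, -1.3]
opening: 0.179
```

Gripped: the opening of about 15 mm matches the handle. Lifting the first 30 mm, gently.

apply_moves(targets=[[[-1,0,0,-0.4,0,0,0],[-1,0,0,-0.8,0,0,0],[-1,0,0,-1.2,0,0,0],[-1,0,0,-1.6,0,0,0],[-1,0,0,-2.0,0,0,0],[-1,0,0,-2.4,0,0,0],[-1,0,0,-2.8,0,0,0],[-1,0,0,-3.0,0,0,0]]])

```text
clock: 4.95
eef_pos: [485.2, 193.6, 193.0]
tcp_rot: [-3.138, -0.001, -0.07]
contact_force: [0.0, 2.4, -7.8]
opening: 0.184
```

```bash
cat > red.py <<'E'
from h import *
f=r.grab_frame('scene');c=f['pixels'][215:265,345:395].astype(int)
m=(c[:,:,0]>1.5*c[:,:,1]+10)
# handle top blue rows: brightest-blue centroid near gripper
ys,xs=np.where(m);print('red px',m.sum(),(xs.mean()+345,ys.mean()+215) if m.any() else '', 'max r-g',(c[:,:,0]-c[:,:,1]).max())
s=r.sense();print('z',s['eef_pos'].round(1),'F',s['contact_force'].round(1),'t',s['clock'])
E
python3 red.py
```

```text
red px 0  max r-g 8
z [485.3 193.6 193.2] F [-2.2  1.  -3.1] t 5.0
```

apply_moves(targets=[[[-1,0,0,-0.2,0,0,0],[-1,0,0,-0.4,0,0,0],[-1,0,0,-0.5,0,0,0],[-1,0,0,-0.5,0,0,0]]])

```text
clock: 5.4
eef_pos: [485.3, 193.6, 198.4]
tcp_rot: [-3.138, -0.001, -0.07]
contact_force: [-1.7, 0.9, -3.6]
opening: 0.184
```

```bash
python3 red.py
```

```text
red px 0  max r-g 14
z [485.2 193.6 198.4] F [-2.5  1.5 -2.3] t 5.45
```

apply_moves(targets=[[[-1,0,0,-0.1,0,0,0],[-1,0,0,-0.2,0,0,0],[-1,0,0,-0.2,0,0,0]]])

```text
clock: 5.75
eef_pos: [485.3, 193.6, 200.5]
tcp_rot: [-3.138, -0.001, -0.07]
contact_force: [-0.4, 1.9, -4.8]
opening: 0.187
```

```bash
python3 red.py
```

```text
red px 0  max r-g 19
z [485.2 193.6 200.5] F [-1.3  1.2 -4.5] t 5.8
```

apply_moves(targets=[[[-1,0,0,-0.1,0,0,0],[-1,0,0,-0.2,0,0,0],[-1,0,0,-0.2,0,0,0]]])

```text
clock: 6.1
eef_pos: [485.2, 193.6, 202.7]
tcp_rot: [-3.138, -0.001, -0.07]
contact_force: [-1.2, 1.8, -5.3]
opening: 0.186
```

```bash
python3 red.py
```

```text
red px 0  max r-g 21
z [485.2 193.6 202.6] F [-1.5  2.4 -5.2] t 6.15
```

apply_moves(targets=[[[-1,0,0,-0.1,0,0,0],[-1,0,0,-0.2,0,0,0],[-1,0,0,-0.2,0,0,0]]])

```text
clock: 6.45
eef_pos: [485.3, 193.6, 204.8]
tcp_rot: [-3.138, -0.001, -0.07]
contact_force: [-1.8, 1.8, -5.6]
opening: 0.187
```

```bash
python3 red.py
```

```text
red px 0  max r-g 17
z [485.3 193.6 204.8] F [-1.3  2.  -4.1] t 6.5
```

apply_moves(targets=[[[-1,0,0,-0.1,0,0,0],[-1,0,0,-0.2,0,0,0],[-1,0,0,-0.2,0,0,0]]])

```text
clock: 6.8
eef_pos: [485.3, 193.6, 207.1]
tcp_rot: [-3.138, -0.001, -0.07]
contact_force: [-1.3, 1.8, -3.8]
opening: 0.188
```

```bash
python3 red.py
```

```text
red px 15 (np.float64(365.8666666666667), np.float64(242.46666666666667)) max r-g 61
z [485.3 193.6 207.1] F [-1.7  0.  -3.5] t 6.85
```

The button popped at about 44.6 mm: 15 red pixels appeared at (366,242) with no rise in force. That matches the predicted hole height. Letting go and rising clear.

apply_moves(targets=[[[0.2,0,0,0,0,0,0],[0.2,0,0,0,0,0,0],[0.2,0,0,0,0,0,0],[0.2,0,0,0,0,0,0],[0.2,0,0,0,0,0,0],[0.2,0,0,0,0,0,0],[0.2,0,0,0,0,0,0]]])

```text
clock: 7.55
eef_pos: [485.3, 193.6, 207.1]
tcp_rot: [-3.138, -0.001, -0.07]
contact_force: [-0.4, 0.4, -0.2]
opening: 0.601
```

apply_moves(targets=[[[0.2,0,0,-5,0,0,0],[0.2,0,0,-8,0,0,0],[0.2,0,0,-12,0,0,0],[1,0,0,-12,0,0,0]]])

```text
clock: 7.95
eef_pos: [487.5, 194.1, 332.6]
tcp_rot: [-3.134, -0.009, -0.07]
contact_force: [0.1, 0.4, 0.5]
opening: 0.751
```

```bash
python3 red.py
python3 - <<'E'
from h import *
import pickle
f=wrist('w1.png');g=r.grab_frame('scene');k=r.grab_frame('side')
pickle.dump((f,g,k),open('f1.pkl','wb'))
i=cv2.resize(g['pixels'][150:290,230:430,::-1],None,fx=2,fy=2,interpolation=2)
j=cv2.resize(k['pixels'][150:290,240:380,::-1],None,fx=2,fy=2,interpolation=2)
cv2.imwrite('pics/g.png',np.vstack([np.hstack([i,j[:280]]),np.hstack([cv2.resize(f['pixels'][:,:,::-1],(480,300)),np.zeros((300,200,3),np.uint8)])]))
to(462,-113,260,-.07)
E
```

```text
red px 20 (np.float64(365.85), np.float64(242.75)) max r-g 65
z [486.4 193.7 329.8] F [ 0.  -0.8 -0.6] t 8.0
pos [484.5 192.9 326. ] rpy [-3.1387e+00  2.0000e-04 -7.0300e-02] F [ 0.81  0.32 -1.31] op 1.0 t 8.15
shift cm [-0.09 30.69  6.51] turn [-0.17  0.01 -0.02]
```

View pics/g.png

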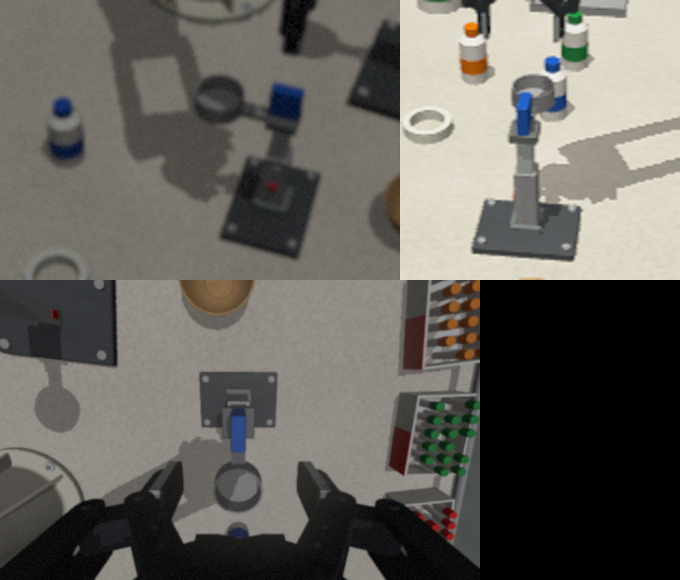

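The red button at scene (366,242) shows proud and the post stays up. The cup rim is at scene (340,199), side (306.5,197) and wrist (317,274). I'll zoom the wrist view of the cup for an exact centre.

Run:
```python
from h import *
import pickle
f,g,k=pickle.load(open('f1.pkl','rb'))
for a,u,v in((g,340,199),(k,306.5,197),(f,317.5,274.5)):print(atz(a,u,v,207.5).round(1))
print('tri',tri((g,340,199),(k,306.5,197)).round(1))
print('bottle tri',tri((g,230+63/2,150+104/2),(k,240+153/2,150+65/2)).round(1))
i=cv2.resize(f['pixels'][160:330,250:390,::-1],None,fx=4,fy=3.5,interpolation=2);i=cv2.resize(f['pixels'][170:320,260:380,::-1],None,fx=4,fy=4,interpolation=2)
i=cv2.convertScaleAbs(i,alpha=1.6)
# overlay predicted rim circles for centre guesses
for cy,col in((106,(0,0,255)),(110,(0,255,0))):
  for t in np.linspace(0,2*np.pi,90):
    p=proj(f,[481+32*np.cos(t),cy+32*np.sin(t),207.5]);cv2.circle(i,tuple(int(x) for x in((p[0]-260)*4+2,(p[1]-170)*4+2)),1,col,-1)
for dx in(-8,8):
  for dy in(-20,20):
    p=proj(f,[486.5+dx+.07*dy,193+dy-.07*dx,239.5]);cv2.circle(i,tuple(int(x) for x in((p[0]-260)*4+2,(p[1]-170)*4+2)),3,(0,255,255),-1)
cv2.imwrite('pics/h.png',i)
```

```text
[489.9 110.  207.5]
[478.1 129.9 207.5]
[480.7 112.  207.5]
tri [479.  108.8 194.5]
bottle tri [ 460.2 -114.7  105.3]
```

View pics/h.png

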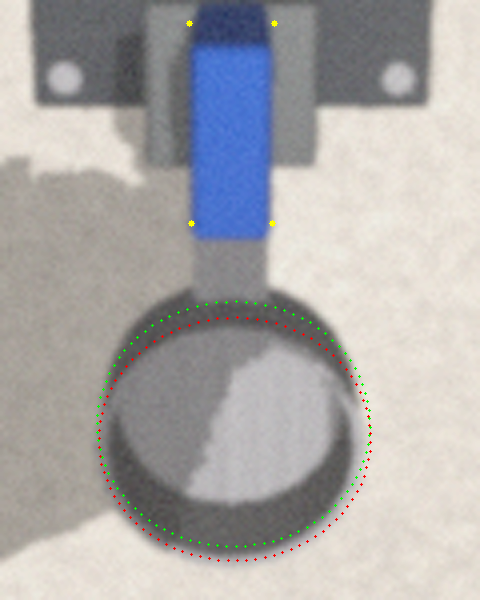

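The overlay circles come out larger than the rim. The arm was still settling when that picture was taken, so I'll retake it static and fit the known sizes.

Run:
```python
from h import *
import pickle
f=wrist('w2.png');pickle.dump(f,open('f2.pkl','wb'))
im=f['pixels'].astype(int)
m=((im[:,:,2]>1.6*im[:,:,0]+20)&(im[:,:,2]>105)).astype(np.uint8);m[:, :280]=0;m[:,360:]=0;m[:150]=0;m[260:]=0
p=cv2.findNonZero(m);rc=cv2.minAreaRect(p);print('blue',rc, foc(f))
w,l=sorted(rc[1]);cz=-(f['R'].T@f['t'])[2];print('cam z',cz,'z from w',cz-16*foc(f)/(w+1),'from l (approx)',cz-40*foc(f)/(l+1)*1.0)
for z in(228,234,240):print(z,atz(f,*rc[0],z).round(1))
i=cv2.convertScaleAbs(cv2.resize(f['pixels'][110:320,230:400,::-1],None,fx=2.8,fy=2.8,interpolation=2),alpha=1.6)
def dot(X,c):
    p=proj(f,X);cv2.circle(i,tuple(int(x) for x in((p[0]-230)*2.8+1,(p[1]-110)*2.8+1)),1,c,-1)
c,s=np.cos(-.07),np.sin(-.07);W=lambda x,y,z:[486.5+c*x-s*y,191+s*x+c*y,z]
for t in np.linspace(-1,1,60):
    for q in(-1,1):
        dot(W(75*t,55*q,14),(0,0,255));dot(W(75*q,55*t,14),(0,0,255))
for h,col in((44,(0,255,0)),(34,(0,255,255))):
    for t in np.linspace(0,2*np.pi,120):dot(W(32*np.cos(t),-85+32*np.sin(t),164+h),col)
    for t in np.linspace(-1,1,30):
        for q in(-1,1):
            dot(W(8*q,20*t,196+h),col);dot(W(8*t,20*q,196+h),col)
cv2.imwrite('pics/i.png',i)
to(486.5,191,326,-.07)
```

```text
blue ((321.0, 205.5), (47.0, 18.0), 90.0) 314.88622568527916
cam z 468.66149843638374 z from w 203.4941504908855 from l (approx) 206.25631036531774
228 [486.3 185.7 228. ]
234 [486.4 187.6 234. ]
240 [486.5 189.4 240. ]
pos [484.4 192.9 325.7] rpy [-3.1389e+00  8.0000e-04 -7.0300e-02] F [-0.19 -0.5  -0.79] op 0.998 t 8.2
shift cm [ 0.22  0.17 -0.03] turn [-0.15  0.04 -0.02]
```

View pics/i.png

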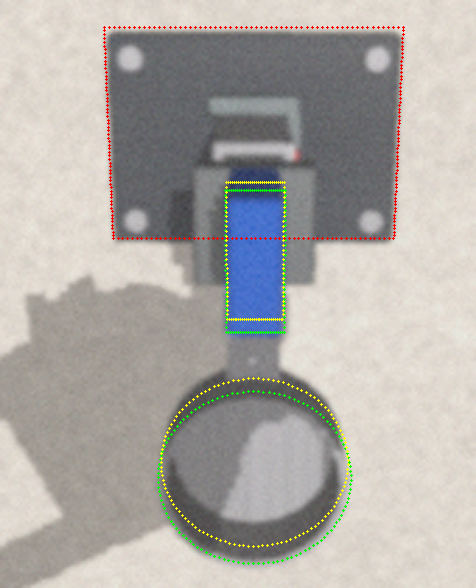

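The plate, handle and rim all match the model to 1-2 mm, with the raise about 43 mm, so I take the cup centre as about (480.5,107.5). Now on to the blue-capped bottle.

apply_moves(targets=[[[1,0,5,0,0,0,0],[1,0,14,2,0,0,0],[1,0,28.5,6.5,0,0,0],[1,0,28.5,6.5,0,0,0],[1,0,28.5,6.5,0,0,0],[1,0,28.5,6.5,0,0,0],[1,0,28.5,6.5,0,0,0],[1,0,28.5,6.5,0,0,0]]])

```text
clock: 9.0
eef_pos: [463.5, -91.8, 258.8]
tcp_rot: [-3.138, 0.003, -0.073]
contact_force: [-0.3, 0.7, -0.4]
opening: 1.004
```

apply_moves(targets=[[[1,0,0,0,0,0,0],[1,0,0,0,0,0,0]]])

```text
clock: 9.2
eef_pos: [463.6, -90.7, 258.7]
tcp_rot: [-3.138, 0.004, -0.072]
contact_force: [0.3, 0.7, -0.1]
opening: 0.998
```

Run:
```python
from h import *
import pickle
f=wrist('w3.png');pickle.dump(f,open('f3.pkl','wb'))
i=cv2.convertScaleAbs(f['pixels'][:,:,::-1],alpha=1.3)
for t in np.linspace(0,2*np.pi,90):
  for rr,z in((14,112),(25,84),(25,0)):
    p=proj(f,[461.5+rr*np.cos(t),-114+rr*np.sin(t),z]);cv2.circle(i,tuple(int(x) for x in p),0,(0,255,255),-1)
cv2.imwrite('pics/j.png',cv2.resize(i[120:360,200:440],None,fx=2.5,fy=2.5,interpolation=2))
to(461.5,-114,60,-.07)
```

```text
pos [463.7 -90.7 258.8] rpy [-3.1381  0.0032 -0.0713] F [-0.1   0.08  1.07] op 0.997 t 9.25
shift cm [1.000e-02 2.410e+00 1.987e+01] turn [-0.2   0.18 -0.08]
```

View pics/j.png

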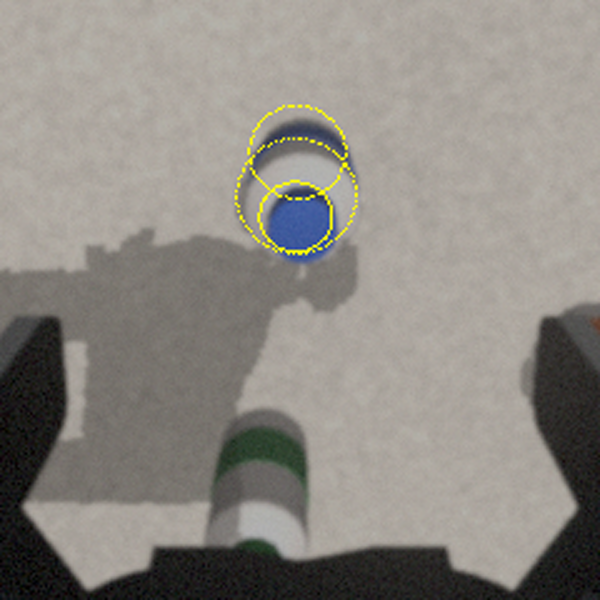

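The wrist view shows the blue cap at about (321,211) in full-frame pixels and the green bottle well behind it. The bottle is near (464,-118), which matches its foot position in the scene view. Descending to TCP z of about 48 and gripping.

apply_moves(targets=[[[1,0.25,2.8,2,-0.2,0.2,0],[1,0.25,2.8,6,-0.2,0.2,0],[1,0.25,2.8,11,-0.2,0.2,0],[1,0.25,2.8,15,-0.2,0.2,0],[1,0.25,2.8,18,-0.2,0.2,0],[1,0.25,2.8,20,-0.2,0.2,0],[1,0.25,2.8,21.1,-0.2,0.2,0],[1,0.25,2.8,21.1,-0.2,0.2,0]]])

```text
clock: 10.05
eef_pos: [463.2, -117.2, 46.9]
tcp_rot: [-3.141, 0.002, -0.07]
contact_force: [-0.6, 0.6, -0.3]
opening: 0.997
```

apply_moves(targets=[[[-1,0,0,0,0,0,0],[-1,0,0,0,0,0,0],[-1,0,0,0,0,0,0],[-1,0,0,0,0,0,0],[-1,0,0,0,0,0,0],[-1,0,0,0,0,0,0],[-1,0,0,0,0,0,0]]], newtons=30)

```text
clock: 10.75
eef_pos: [463.8, -117.3, 48.0]
tcp_rot: [-3.141, -0.0, -0.07]
contact_force: [-0.9, 0.7, 6.0]
opening: 0.575
```

Gripped: the opening of about 49 mm matches the bottle. Lifting and carrying it to above the cup.

apply_moves(targets=[[[-1,0,0,-2,0,0,0],[-1,0,0,-6,0,0,0],[-1,0,0,-10.5,0,0,0],[-1,0,0,-15,0,0,0],[-1,0,0,-19.5,0,0,0],[-1,0,0,-22,0,0,0],[-1,0,0,-23,0,0,0],[-1,0,0,-23,0,0,0]]])

```text
clock: 11.55
eef_pos: [464.2, -117.5, 279.1]
tcp_rot: [3.141, -0.003, -0.07]
contact_force: [0.6, -0.3, -2.3]
opening: 0.572
```

```bash
python3 -c "
from h import *
to(480.5,107.5,280,-.07)"
```

```text
pos [ 464.2 -117.5  279.1] rpy [ 3.1413e+00 -2.7000e-03 -7.0400e-02] F [ 0.6  -0.27 -2.28] op 0.572 t 11.55
shift cm [  0.05 -22.56  -0.1 ] turn [ 0.02 -0.15 -0.02]
```

apply_moves(targets=[[[-1,0,-2,0,0,-0.1,0],[-1,0,-6,0,0,-0.1,0],[-1,0,-10,0,0,-0.1,0],[-1,0,-14,0,0,-0.1,0],[-1,0,-18,0,0,-0.1,0],[-1,0,-21,0,0,-0.1,0],[-1,0,-22.5,0,0,-0.1,0],[-1,0,-22.5,0,0,-0.1,0]]])

```text
clock: 12.35
eef_pos: [479.2, 108.1, 277.3]
tcp_rot: [3.141, 0.002, -0.068]
contact_force: [-0.2, 1.5, -1.8]
opening: 0.573
```

apply_moves(targets=[[[-1,0,0,0,0,0,0],[-1,0,0,0,0,0,0]]])

```text
clock: 12.55
eef_pos: [478.7, 107.1, 276.4]
tcp_rot: [3.14, 0.003, -0.069]
contact_force: [0.4, -0.3, -1.7]
opening: 0.57
```

Run:
```python
from h import *
import pickle
f=wrist('w4.png');g=r.grab_frame('scene');k=r.grab_frame('side');pickle.dump((f,g,k),open('f4.pkl','wb'))
a=cv2.resize(g['pixels'][130:250,290:400,::-1],None,fx=3,fy=3,interpolation=2)
b=cv2.resize(k['pixels'][130:250,250:360,::-1],None,fx=3,fy=3,interpolation=2)
b=b;a=cv2.convertScaleAbs(a,alpha=1.6)
w=cv2.resize(f['pixels'][150:400,220:420,::-1],None,fx=.8,fy=.8) ;w=cv2.convertScaleAbs(w,alpha=1.5)
o=np.zeros((560,660,3),np.uint8);o[:360,:330]=a;o[:360,330:660]=b;o[360:560,:160]=w
cv2.imwrite('pics/k.png',o);to(480.5,107.5,280,-.07)
```

```text
pos [479.2 107.2 277.1] rpy [ 3.1404e+00  1.9000e-03 -6.9400e-02] F [-0.89  0.29 -2.58] op 0.574 t 12.7
shift cm [ 0.13 -0.04 -0.29] turn [0.07 0.11 0.04]
```

View pics/k.png

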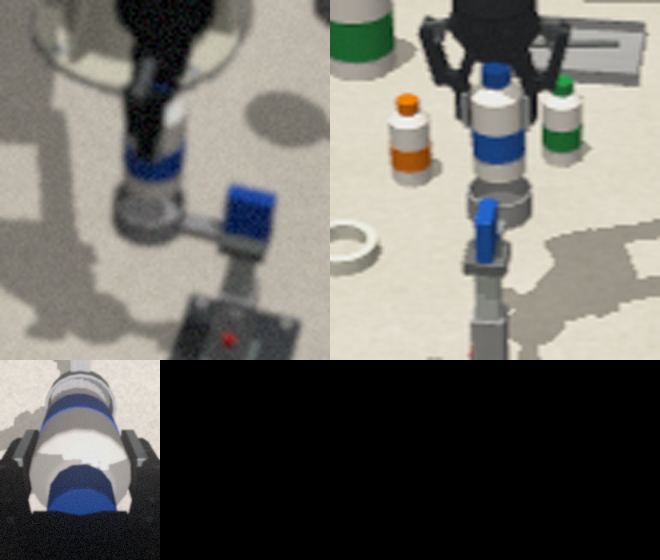

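The bottle hangs upright above the cup. In the side crop the bottle axis is at 498.5 and the cup at 499.5, so they line up. I'll check the scene-view offset along y numerically.

Run:
```python
from h import *
import pickle
f,g,k=pickle.load(open('f4.pkl','rb'))
for n,c,ox,oy in(('scene',g,290,130),('side',k,250,130)):
  for nm,X in(('bot@band',[479.2,107.2,249]),('bot foot',[479.2,107.2,229]),('rim',[480.5,107.5,207]),('cup low',[480.5,107.5,180])):
    p=proj(c,X);q=proj(c,[X[0],X[1]+1,X[2]])-p;print(n,nm,((p-[ox,oy])*3).round(1),'per mm y',(q*3).round(2))
im=g['pixels'].astype(int)
for v in range(174,206,2):print(v,im[v,322:360].mean(1).round().astype(int))
```

```text
scene bot@band [151.5 162.4] per mm y [1.19 0.21]
scene bot foot [150.4 179.6] per mm y [1.17 0.2 ]
scene rim [149.3 199.2] per mm y [1.16 0.21]
scene cup low [147.9 221.1] per mm y [1.14 0.2 ]
side bot@band [169.1 151.1] per mm y [-0.07  0.56]
side bot foot [169.5 168.9] per mm y [-0.07  0.57]
side rim [168.5 188.3] per mm y [-0.07  0.57]
side cup low [169.1 211.5] per mm y [-0.07  0.58]
174 [113 115 113 112 113 112 114 109  97  71  44  26  17  18  10  10  11   8
   7   0  21  38  55  67  76  72  73  71  73  85 101 111 115 115 116 116
 116 116]
176 [113 111 114 116 116 110 114 107  91  70  52  49  44  28  17   7   7   2
  12  21  29  46  61  69  75  75  74  71  72  83 100 112 116 115 112 115
 115 114]
178 [113 107 108 112 112 112 112 107  90  70  47  45  45  33  15  12   0   9
  11  24  38  53  65  73  76  73  70  66  63  76  98 110 111 114 117 117
 114 114]
180 [114 113 112 111 112 113 110 106  87  66  38  29  31  24  14  12   9   1
  13  25  40  50  63  66  63  62  55  50  51  72  99 113 114 116 115 113
 114 113]
182 [113 110 110 110 110 113 112 104  85  56  30  30  26  19  16  16
[... 1151 characters left out ...]
73  65  52  45  35  51  74  99 110 114 113 115 111
 114 113]
198 [111 112 115 110 103  81  56  53  50  53  60  54  59  58  59  58  57  59
  57  59  60  61  68  78  81  78  65  49  60  81  97 107 111 114 113 113
 114 115]
200 [115 113 110 110  98  80  53  51  51  59  58  57  60  57  55  59  58  59
  61  60  58  58  69  81  88  89  82  71  69  73  93 105 104 110 109 112
 112 113]
202 [111 109 112 106  96  72  50  39  49  51  61  66  64  62  62  59  62  58
  59  60  62  68  75  84  87  85  74  65  61  67  81  90  94  96  95 100
  98  99]
204 [115 113 114 111 101  80  56  43  34  43  48  57  58  60  56  62  62  68
  70  69  64  71  66  69  64  55  53  53  62  75  83  87  91  89  91  92
  89  86]
```

Offset check: in the scene view the bottle's edges give y of about 107.4 and the rim about 106, and in x they agree. I'll shift 1 mm in -y and lower toward the rim.

apply_moves(targets=[[[-1,0,0.1,0.5,0,0.1,0],[-1,0,0.1,1.2,0,0.1,0],[-1,0,0.1,1.8,0,0.1,0],[-1,0,0.1,2.2,0,0.1,0],[-1,0,0.1,2.5,0,0.1,0],[-1,0,0.1,2.7,0,0.1,0],[-1,0,0.1,2.7,0,0.1,0]]])

```text
clock: 13.4
eef_pos: [479.0, 106.2, 249.9]
tcp_rot: [3.14, 0.0, -0.069]
contact_force: [0.3, 0.3, -1.0]
opening: 0.574
```

apply_moves(targets=[[[-1,0,0,0.3,0,0,0],[-1,0,0,0.6,0,0,0],[-1,0,0,0.9,0,0,0],[-1,0,0,1.0,0,0,0],[-1,0,0,1.0,0,0,0]]])

```text
clock: 13.9
eef_pos: [478.9, 106.1, 239.7]
tcp_rot: [3.14, 0.001, -0.069]
contact_force: [0.5, -0.3, -1.4]
opening: 0.572
```

apply_moves(targets=[[[-1,0,0,0.2,0,0,0],[-1,0,0,0.4,0,0,0],[-1,0,0,0.5,0,0,0],[-1,0,0,0.5,0,0,0]]])

```text
clock: 14.3
eef_pos: [478.8, 106.1, 234.5]
tcp_rot: [3.14, 0.001, -0.069]
contact_force: [-0.5, -0.6, -1.4]
opening: 0.577
```

apply_moves(targets=[[[-1,0,0,0.1,0,0,0],[-1,0,0,0.15,0,0,0],[-1,0,0,0.15,0,0,0]]])

```text
clock: 14.6
eef_pos: [478.7, 106.1, 232.9]
tcp_rot: [3.14, 0.001, -0.069]
contact_force: [-0.2, 0.3, -1.5]
opening: 0.571
```

apply_moves(targets=[[[-1,0,0,0.1,0,0,0],[-1,0,0,0.1,0,0,0],[-1,0,0,0.1,0,0,0]]])

```text
clock: 14.9
eef_pos: [478.8, 106.1, 232.0]
tcp_rot: [3.14, 0.001, -0.069]
contact_force: [0.2, 0.0, -1.0]
opening: 0.57
```

apply_moves(targets=[[[-1,0,0,0.1,0,0,0],[-1,0,0,0.1,0,0,0],[-1,0,0,0.1,0,0,0]]])

```text
clock: 15.2
eef_pos: [478.9, 106.2, 231.7]
tcp_rot: [3.14, 0.001, -0.069]
contact_force: [-3.6, -0.7, 7.4]
opening: 0.573
```

Contact at 231.7, giving +7.4 N, which puts the floor at about 184 mm as predicted. Releasing.

apply_moves(targets=[[[0.4,0,0,0,0,0,0],[0.8,0,0,0,0,0,0],[1,0,0,0,0,0,0],[1,0,0,0,0,0,0],[1,0,0,0,0,0,0],[1,0,0,0,0,0,0]]])

```text
clock: 15.8
eef_pos: [478.9, 106.2, 231.7]
tcp_rot: [3.14, 0.001, -0.069]
contact_force: [-0.1, 0.9, -0.9]
opening: 1.0
```

apply_moves(targets=[[[1,0,0,-2,0,0,0],[1,0,0,-5,0,0,0],[1,0,0,-9,0,0,0],[1,0,0,-13,0,0,0],[1,0,0,-15,0,0,0],[1,0,0,-15,0,0,0],[1,0,0,-15,0,0,0]]])

```text
clock: 16.5
eef_pos: [478.8, 106.3, 381.3]
tcp_rot: [3.14, 0.001, -0.069]
contact_force: [-0.9, 0.3, -0.7]
opening: 1.002
```

```bash
python3 red.py
python3 - <<'E'
from h import *
f=wrist('w5.png');g=r.grab_frame('scene');k=r.grab_frame('side')
a=cv2.convertScaleAbs(cv2.resize(g['pixels'][130:280,170:470,::-1],None,fx=2,fy=2,interpolation=2),alpha=1.5)
b=cv2.resize(k['pixels'][130:230,250:350,::-1],None,fx=2.5,fy=2.5,interpolation=2)
o=np.zeros((550,600,3),np.uint8);o[:300]=a;o[300:,:250]=b;o[300:,250:600]=cv2.resize(f['pixels'][150:400,145:495,::-1],None,fx=1,fy=1)
cv2.imwrite('pics/l.png',o)
E
```

```text
red px 16 (np.float64(366.0), np.float64(242.5)) max r-g 69
z [478.5 106.3 380.5] F [-0.2 -0.5 -0.1] t 16.55
```

View pics/l.png

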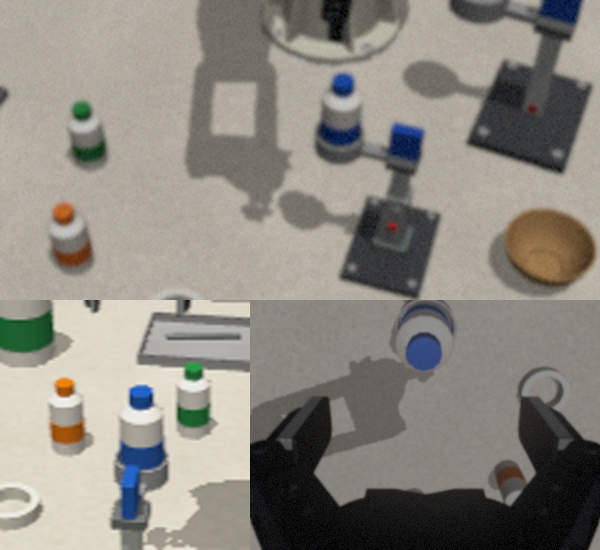

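The bottle stands upright in the cup, with its cap at (341,84) above the cup at (339,145). The button is still out at (391,227), the gripper is clear, and the other objects are in place. Handing in.

```bash
python3 -c "
from rig import r
print(r.sign_off())"
```

```text
the job is handed in; nothing more can be done
None
```

The job is handed in at about 16.6 s on the clock: the post is locked on its button, and the blue-capped bottle stands upright in the cup. The sign-off gave no verdict.

- **Post:** I raised the holder with a 25 N grip, the last part in steps of about 2 mm. The red button showed in the scene camera at about 44.6 mm of raise, where I had predicted the first hole. The lift force stayed around 4–5 N. I stopped when the button appeared and did not push on to its upper stop. After I let go, the button stayed out and the post stayed up.
- **Bottle:** I lowered it into the cup in 1 mm steps at the end. The floor was felt at about 7 N and about 184 mm above the table, as expected from the raise. I then opened the gripper and backed away 150 mm.
- **Last checks:** The bottle is upright in the cup and the button is still out. The arm is clear with about 0 N on the wrist. The green and orange bottles, bowl and tape roll look where they were, judged by eye only.
- **Disagreements:** The views differed by 1–5 mm on the cup and bottle positions. The wrist view showed the plate about 2% smaller than it should be. I did not measure the bottle's final distance from the cup's centre; just before lowering, the views agreed to about 1.5 mm, and I shifted by 1 mm to correct for it.

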